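# Trace the drone signal at the ringed contact plate

## Robot

A 6-joint arm with a two-finger parallel gripper is mounted at the origin on the work surface. World frame = base frame: x ahead of the robot, y to its left, z up, the work surface at z = 0. Lengths are in m, angles in rad, forces in N, time in s.
With the tool pointing down it reaches from about 0.35 to 0.775 m from the base axis. Payload 7.3 kg.
Tool frame: the origin (TCP) lies midway between the tips of the shut fingers; the grasp point (between the pads) lies 19 mm behind it (robot.grip_depth is the z of the grasp point in the tool frame, in m); z points along the fingers, y is the line along which they close (so a half turn about z gives the same grasp; the last joint's range is limited). The gripper opens to 92 mm and grips with 3 to 60 N. Pads are 19 mm wide; open, the fingers measure 130 mm over their backs; the gripper's body (75 mm by 190 mm) begins 47 mm behind the grasp point.
Start: joints at [0.958, 0.342, 1.524, -0, 1.275, -0.146], TCP at [0.236, 0.469, 0.227] pointing down, gripper open.
Joint ranges: [-2.53, 2.53], [-0.77, 2.02], [0.04, 2.7], [-1, 4.14], [0.28, 2.66], [-3.11, 3.11]. Speed limits (rad/s): [2.57, 2.57, 3.14, 3.14, 3.14, 3.14].

## Interface

Orientations are given as [roll, pitch, yaw] about the fixed x, y, z axes, in that order (R = Rz(yaw) Ry(pitch) Rx(roll)).
In Python, from cell import robot, viewer gives the robot as it stands.
- The arm moves only by the tool step_arm, never from a script. Its argument "increments" is a list of rows, each an object with "delta_pos": the shift along the tool's x, y, z in cm, a list of three; "dr": the turn, a rotation vector about the tool's x, y, z in degrees, a list of three; "fingers": the closure, from -1 (fully open) to 1 (shut), so that 0 is half open. In form: [{"delta_pos": [tx, ty, tz], "dr": [wx, wy, wz], "fingers": fingers}, ...]. A call has exactly 5 rows; each row is the pose to reach, as a shift and turn from the pose commanded when the call began, along the tool's axes at that moment; what a row does not reach only later rows make up. A row lasts 1/8 s, in which the tool goes at most 62.5 mm and 10.7 degrees, less where a joint would pass 70% of its speed; a pose out of reach is approached as far as the arm can. A call with a gripper value outside its range is refused whole. The fingers move at their own pace and stop on an object; "newtons" is the grip in N (left out, the last holds). Time passes only in rows, so rows that repeat a pose let the fingers close, or fill a call up. It gives the time, the measured TCP pose, the force, the opening and the grip force at its end, in the units of the state.
- robot.observe(): the state, without advancing time (a new reading comes with each control period).
- viewer.read_camera(name): name is "scene" or "top" or "wrist"; returns the picture (480x640x3 uint8, red, green, blue); there is no depth.
- viewer.camera_params(name): a dict with "K" (3x3 intrinsics, pixels), "T" (4x4, takes a point from camera to world coordinates). Camera axes: x right, y down, z forward; pixel columns grow to the right and rows downward; lengths in m; the calibration is good to about 2 mm. The wrist camera is an equidistant fisheye: a pixel r from the principal point sees the ray r / f radians off the axis. A picture is of the moment at which its call begins: read the wrist's pose just before it. camera_params takes no time and is no camera call; for the wrist camera it gives the pose at the moment of the call.
- robot.hand_in(): hands the job in; it is judged then, once.
The state is a dict: "time": time; "qpos": joint angles; "qvel": joint speeds; "joint_efforts": joint torques, N m; "tool_pos": TCP position; "tool_rot": TCP orientation; "contact_force": force on the tool from outside, world axes, zero at the start; "torque": the same for the moment, N m; "opening": finger opening in m; "grip_force": force on a finger pad.
Only numpy, scipy, OpenCV 4.12 (cv2) and the standard library are available. Lean on these libraries where they do the work, as an engineer would, in place of code of your own. Each camera call takes 0.05 s, during which the arm holds its last target. There are 200 camera calls.

## Task

Check that the drone synthesizer's ringed contact plate is live: with the gripper press the lever of the hold pedal right down to its stop and let it come back up, so the drone keeps sounding. Then lift the pen-shaped signal tracer out of its stand and hold its tip lightly on the middle of the contact plate that has the white ring round it, the tracer square to the sloping panel and its spring tip pushed in about half-way. Finish while still holding it there, and leave the tin, the plug adapter and the screwdriver lying where they are.

Things in the scene. Friction and masses are not known exactly. Their poses are not given: they have to be found in the camera images.
- pedal_base: Black housing of a piano-type hold pedal, 140 x 90 x 55 mm; does not slide. Origin on the table below its middle part; +x points away from the lever, z up. A flat steel lever, 30 mm wide with a rounded 40 mm wide end, comes out of its front (-x) and ends 152 mm in front of the origin; its hinge lies 30 mm behind the origin, 28 mm above the table.
- pedal_pad (a point): Point on top of the pedal lever's broad end, 27 mm back from its front edge, where to press it: about 45 mm above the table at rest, 22 mm lower at the stop. The axes are those of the lever (x from its front end to the hinge).
- pedal (a joint): Pedal lever angle, rad: 0 at rest (up), 0.14 at its bottom stop; springs back by itself. At the pad it takes about 3.5 N to start and 8 N to reach the stop.
- stand: Probe stand, stays put: round steel foot 90 mm across, 12 mm high, with an upright aluminium tube 32 mm outside, 20 mm bore, its rim 80 mm above the table. Origin under its middle, z up.
- probe: Pen-like signal tracer, 60 to 90 g, loose, upright in the stand, tip down. Origin on its axis at the underside of its 30 mm wide, 5 mm thick flange, which rests on the tube's rim; z along the axis to the blunt end. Round barrel 16 mm across from 5 to 95 mm, top 100 mm: grip it at about 60 mm. Below: 17 mm round body to -30, nose to -47, thin spring tip to -66 mm. Must rise 67 mm to leave the tube.
- probe_tip (a point): The very end of the tracer's brass spring tip (ball end, 4.4 mm across), 66 mm below the probe's origin when the spring is relaxed; it moves with the tip. Axes those of the probe.
- probe_plunger (a joint): How far the spring tip is pushed into the tracer, m: 0 relaxed, 0.008 bottomed. The spring gives about 0.5 N at 0 and 0.35 N more per mm.
- synth: Drone synthesizer, black wedge case 170 (x) x 220 (y) mm, stays put; the panel slopes at 18 degrees from 32 mm high at its front (-x) edge to 87 mm at the back. Origin on the table under its middle, z up. Two rows of knobs 15 mm high, two rows of small sockets, and along the low front edge three bare steel contact plates 45 mm apart, the middle one ringed.
- contact_plate: The ringed contact plate: steel disc 18 mm across, 2.5 mm proud of the synthesizer's panel, in a printed white ring 30 mm across, the middle one of three such discs. Origin at the middle of its top face; z square out of the sloping panel (18 degrees from vertical, leaning to the front).
- plug_adapter: Bystander: plug adapter, 48 mm long, 12 mm high, lying near the stand. Origin on the table under its middle.
- screwdriver: Bystander: small screwdriver, 150 mm, lying behind the synthesizer. Origin on the table below its middle.
- pick_tin: Bystander: small flat metal tin, 60 x 45 x 16 mm, lying behind the pedal. Origin under its middle.

How it is judged:
On the way, in this order (a step that is already met when the one before it is completed fails the run):
1. The gripper presses the pedal lever down to its stop (value of joint pedal above 0.126 rad and contact force between the fingers and pedal_base above 1 N), for 0.1 s.
2. The pedal lever has come back up (value of joint pedal below 0.03 rad), for 0.1 s.
3. The tracer is lifted out of its stand in the fingers (z of probe in the frame of stand above 0.14 m and contact force between the fingers and probe above 1 N), for 0.1 s.
At the end, for the whole second after the job is handed in: The pedal is back up (under 0.03 rad) and the gripper holds the tracer still, tip end down, with its tip on the ringed plate (within 7 mm of the middle, contact force 0.5 to 5 N), spring tip pushed in 1.5 to 7 mm of its 8 mm, axis within 8 degrees of square to the panel, through the last second (distance between probe_tip and contact_plate below 0.007 m and contact force between probe and contact_plate between 0.5 and 5 N and value of joint probe_plunger between 0.0015 and 0.007 m and angle between the z axis of probe and the z axis of contact_plate, either way round below 0.14 rad and angle between probe's own z axis and vertical below 0.6 rad and contact force between the fingers and probe above 1 N and contact force between probe and stand below 0.1 N and linear speed of probe below 0.02 m/s and value of joint pedal below 0.03 rad); the arm keeps its last pose, push and grip.
It fails at once if The tracer is jabbed into the synthesizer (over 10 N) (contact force between probe and synth above 10 N).
It fails at once if The tin, the plug adapter or the screwdriver is shifted (by over 30 mm) (distance of any of pick_tin, plug_adapter, screwdriver from where it was at the start of the episode above 0.03 m).
It also fails if it takes over 61 s, if anything falls off the work surface, if the arm or the gripper's body presses on something with over 40 N, if the wrist force passes 120 N, or if a joint passes its speed limit or range.

## Working session

There is one attempt and no reset: what is moved stays moved. The work goes in short steps, Python scripts to look and compute and a tool call to move; the robot and the scene stay as the last step left them, time stands still between calls to the robot, and variables do not carry over. Pictures are saved under pics/ and viewed, at most 10 in all, crops included, and the job is handed in when it is done.

Besides the shell and the picture viewer there is one more tool, called after "Request:" as a command line: name --argument value ..., lists and objects as JSON in quotes. step_arm: Moves the arm, as the interface text tells. Its arguments: {"type":"object","properties":{"increments":{"type":"array"},"newtons":{"type":"number"}},"required":["increments"]}

```bash
mkdir -p pics; ls; python3 - <<'E'
from cell import robot, viewer
import cv2
for n in ("scene","top"):
    im=viewer.read_camera(n); cv2.imwrite(f"pics/{n}0.png",im[:,:,::-1])
    p=viewer.camera_params(n); print(n,p["K"],p["T"])
print(robot.observe())
E
```

```text
pics
scene [[496.34220157   0.         326.01951413]
 [  0.         496.34220157 232.61236057]
 [  0.           0.           1.        ]] [[-0.58370898  0.66645575 -0.46381091  0.98889241]
 [ 0.81196028  0.48056847 -0.33132227  0.29161613]
 [ 0.00208127 -0.56999182 -0.82164773  0.8025562 ]
 [ 0.          0.          0.          1.        ]]
top [[544.71628312   0.         318.6134665 ]
 [  0.         544.71628312 246.83103608]
 [  0.           0.           1.        ]] [[-0.03285762 -0.97807528  0.20564317  0.34852856]
 [-0.99945338  0.03290547 -0.00318824  0.00723717]
 [-0.00364844 -0.20563552 -0.97862185  1.28214548]
 [ 0.          0.          0.          1.        ]]
{'time': 0.1, 'qpos': array([ 9.57986844e-01,  3.42654574e-01,  1.52492029e+00,  1.74397858e-05,
        1.27539819e+00, -1.46007138e-01]), 'qvel': array([-0.00230157, -0.00282754, -0.00206291,  0.00158151,  0.00033992,
       -0.00204607]), 'joint_efforts': array([ 9.79253055e-04, -4.32007062e+01, -2.44691670e+01,  7.18946778e-02,
        5.26417291e-02, -7.29627686e-05]), 'tool_pos': array([0.23603584, 0.46854306, 0.22611409]), 'tool_rot': array([-3.14022937e+00, -2.17332606e-04,  2.67478507e+00]), 'contact_force': array([-0.05773695, -0.12905963, -0.3824815 ]), 'torque': array([-0.00240884, -0.00614637,  0.02937451]), 'grip_force': 0.0, 'opening': 0.09176947499894013}
```

View pics/scene0.png

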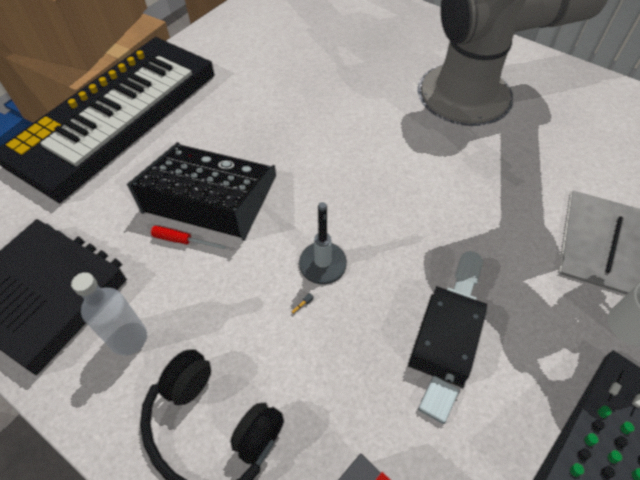

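View pics/top0.png

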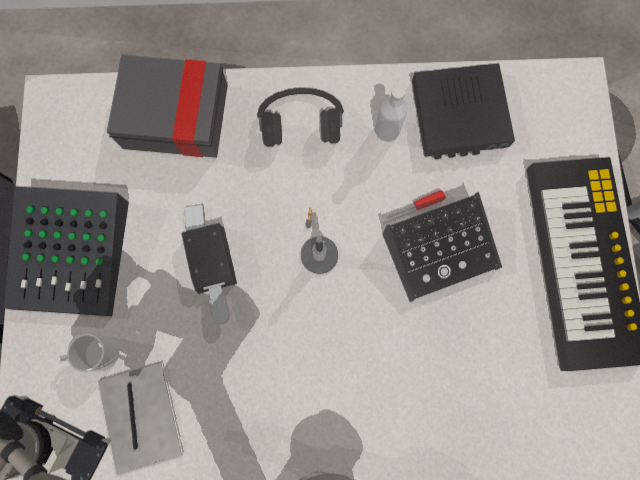

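The overview shows the pedal lever's end at about (220,312), the stand at (319,254) and the ringed plate at (445,272) in the top view. I'll enlarge those three.

```bash
python3 - <<'E'
import cv2,numpy as np
im=cv2.imread("pics/top0.png"); s=cv2.imread("pics/scene0.png")
def c(im,x,y,w=66,h=50): return cv2.resize(im[y:y+h*2,x:x+w*2],None,fx=3,fy=3,interpolation=cv2.INTER_CUBIC)
m=np.vstack([np.hstack([c(im,154,230),c(im,380,200)]),np.hstack([c(im,254,200),c(s,410,230)])])
cv2.imwrite("pics/m.png",m); print(m.shape)
E
```

```text
(600, 792, 3)
```

View pics/m.png

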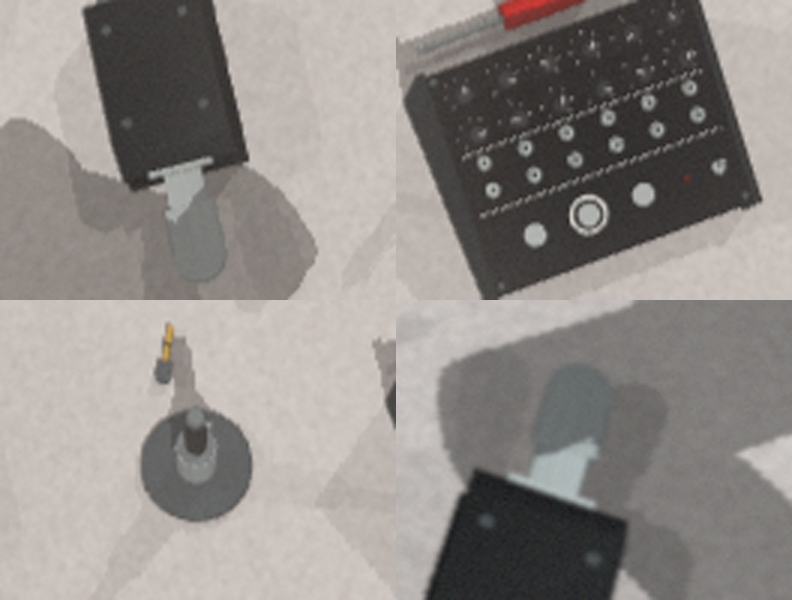

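```bash
cat > h.py <<'E'
import numpy as np
from cell import robot, viewer
from scipy.spatial.transform import Rotation as R
def ray(cam,u,v,z):
    p=viewer.camera_params(cam);K,T=p["K"],p["T"]
    d=T[:3,:3]@np.array([(u-K[0,2])/K[0,0],(v-K[1,2])/K[1,1],1]);o=T[:3,3]
    return o+d*(z-o[2])/d[2]
E
python3 - <<'E'
from h import *
np.set_printoptions(precision=4,suppress=True)
t=lambda x,y,z,ox,oy:ray("top",ox+x/3,oy+y/3,z)
a=t(200,283,.045,154,230);b=t(182,165,.045,154,230);print("lever",a,b,b-a)
s2=lambda x,y,z:ray("scene",410+(x-396)/3,230+(y-300)/3,z)
print("scene lever tip",s2(577,362,.045),s2(555,485,.045))
print("hous left front",t(133,188,.055,154,230),"right",t(247,160,.055,154,230),"backleft",t(84,8,.055,154,230))
for z in (.040,.045):
  A,B,C=[t(x-396,y,z,380,200) for x,y in((535,235),(589,214),(644,194))];d=C-A
  print("plates",A,B,C,np.linalg.norm(d),"yaw",np.arctan2(d[0],-d[1]))
print("front corners",t(487-396,298,.032,380,200),t(760-396,203,.032,380,200))
print("backcorn",t(432-396,75,.087,380,200))
print("foot",t(196,465,.012,254,200),ray("scene",323,265,.012),"tube",t(196,445,.08,254,200),"ptop",t(195,415,.18,254,200),ray("scene",322,206,.18))
print("tin",ray("top",194,216,.016),"plug",ray("top",309,217,.01))
E
```

```text
lever [0.4374 0.2298 0.045 ] [0.5273 0.2439 0.045 ] [0.0898 0.0141 0.    ]
scene lever tip [0.4406 0.2216 0.045 ] [0.5239 0.249  0.045 ]
hous left front [0.5096 0.2789 0.055 ] right [0.528  0.1928 0.055 ] backleft [0.6506 0.3185 0.055 ]
plates [ 0.5272 -0.242   0.04  ] [ 0.5421 -0.2847  0.04  ] [ 0.5562 -0.3283  0.04  ] 0.09099480601478134 yaw 0.3247599565937717
plates [ 0.5265 -0.241   0.045 ] [ 0.5413 -0.2835  0.045 ] [ 0.5554 -0.3269  0.045 ] 0.09062852522184107 yaw 0.32475995659377244
front corners [ 0.481  -0.2034  0.032 ] [ 0.5475 -0.4195  0.032 ]
backcorn [ 0.6445 -0.1641  0.087 ]
foot [0.3627 0.0098 0.012 ] [0.6053 0.011  0.012 ] tube [0.3761 0.0092 0.08  ] ptop [0.3935 0.009  0.18  ] [0.5995 0.0054 0.18  ]
tin [0.7004 0.3003 0.016 ] plug [0.6902 0.0239 0.01  ]
```

```bash
cat >> h.py <<'E'
def go(pos,rot):
    s=robot.observe(); M=R.from_euler("xyz",s["tool_rot"])
    rot=rot if isinstance(rot,R) else R.from_euler("xyz",rot)
    print("cm",np.round(M.inv().apply(np.array(pos)-s["tool_pos"])*100,2),"deg",np.round((M.inv()*rot).as_rotvec(degrees=True),1))
E
python3 - <<'E'
from h import *
np.set_printoptions(precision=4,suppress=True)
t=lambda x,y,z,ox,oy:ray("top",ox+x/3,oy+y/3,z)
print("foot",t(196,165,.012,254,200),ray("scene",323,265,.012),"tube",t(196,144,.08,254,200),"ptop",t(195,115,.18,254,200),ray("scene",322,206,.18))
go([.465,.228,.085],[np.pi,0,np.pi/2+.45])
E
```

```text
foot [0.5956 0.002  0.012 ] [0.6053 0.011  0.012 ] tube [0.5984 0.0018 0.08  ] ptop [0.5981 0.0023 0.18  ] [0.5995 0.0054 0.18  ]
cm [-31.28 -11.16  14.12] deg [-0.1  0.  37.5]
```

Request:
step_arm --increments '[{"delta_pos":[-6.3,-2.2,2],"dr":[0,0,8],"fingers":1},{"delta_pos":[-12.5,-4.5,4],"dr":[0,0,16],"fingers":1},{"delta_pos":[-18.8,-6.7,7],"dr":[0,0,24],"fingers":1},{"delta_pos":[-25,-8.9,10],"dr":[0,0,31],"fingers":1},{"delta_pos":[-31.3,-11.2,13],"dr":[0,0,37.5],"fingers":1}]' --newtons 20

```text
time: 0.72
tool_pos: [0.4381, 0.2564, 0.1143]
tool_rot: [3.141, -0.0, 2.016]
contact_force: [0.5, 0.9, -0.1]
opening: 0.0463
grip_force: 0.0
```

Request:
step_arm --increments '[{"delta_pos":[0,0,0],"dr":[0,0,0],"fingers":1},{"delta_pos":[0,0,0],"dr":[0,0,0],"fingers":1},{"delta_pos":[0,0,0],"dr":[0,0,0],"fingers":1},{"delta_pos":[0,0,0],"dr":[0,0,0],"fingers":1},{"delta_pos":[0,0,0],"dr":[0,0,0],"fingers":1}]'

```text
time: 1.35
tool_pos: [0.4368, 0.2586, 0.1156]
tool_rot: [3.141, -0.0, 2.022]
contact_force: [-1.0, -0.3, 0.4]
opening: 0.001
grip_force: 0.0
```

```bash
python3 - <<'E'
from h import *
import cv2
im=viewer.read_camera("top")[:,:,::-1]; w=viewer.read_camera("wrist")[:,:,::-1]
a=cv2.resize(im[230:380,150:310],(480,450)); b=cv2.resize(w,(320,240)); b=np.vstack([b,np.zeros((210,320,3),np.uint8)])
cv2.imwrite("pics/p1.png",np.hstack([a,b]))
s=robot.observe(); print(s["time"],s["tool_pos"],s["tool_rot"],s["contact_force"],s["opening"])
go([.465,.228,.055],[np.pi,0,np.pi/2+.45])
E
```

```text
1.45 [0.43691549 0.25830956 0.11536973] [ 3.14114709e+00 -3.04251548e-05  2.02118586e+00] [-0.2438386  -0.25037262 -0.34328488] 0.0002987738804409285
cm [-3.95  1.21  6.04] deg [ 0. -0.  0.]
```

View pics/p1.png

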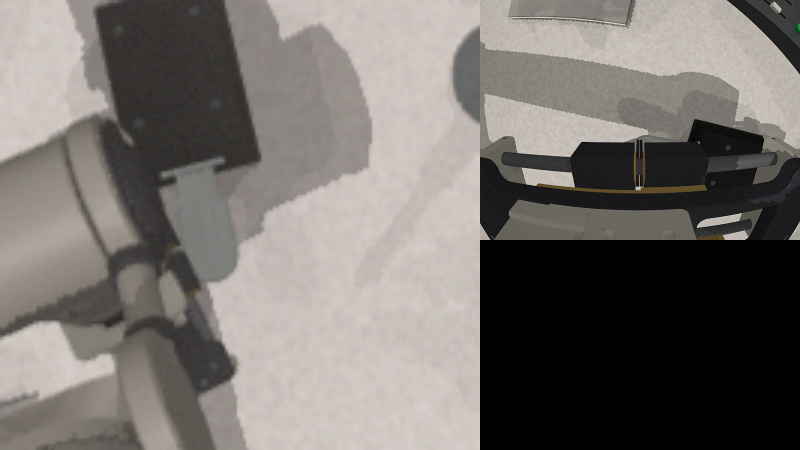

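The lever is now fully visible, with its front end at crop (212,283), which is top (220.7,324). That matches the first fix, so I'll move over the pad and down.

Request:
step_arm --increments '[{"delta_pos":[-3.95,1.2,2],"dr":[0,0,0],"fingers":1},{"delta_pos":[-3.95,1.2,6],"dr":[0,0,0],"fingers":1},{"delta_pos":[-3.95,1.2,6],"dr":[0,0,0],"fingers":1},{"delta_pos":[-3.95,1.2,7],"dr":[0,0,0],"fingers":1},{"delta_pos":[-3.95,1.2,7.5],"dr":[0,0,0],"fingers":1}]'

```text
time: 2.08
tool_pos: [0.4656, 0.2281, 0.041]
tool_rot: [3.14, 0.0, 2.021]
contact_force: [-0.6, 0.2, 4.7]
opening: 0.0004
grip_force: 2.2
```

Request:
step_arm --increments '[{"delta_pos":[0,0,0.4],"dr":[0,0,0],"fingers":1},{"delta_pos":[0,0,0.8],"dr":[0,0,0],"fingers":1},{"delta_pos":[0,0,1.1],"dr":[0,0,0],"fingers":1},{"delta_pos":[0,0,1.3],"dr":[0,0,0],"fingers":1},{"delta_pos":[0,0,1.5],"dr":[0,0,0],"fingers":1}]'

```text
time: 2.7
tool_pos: [0.4651, 0.228, 0.026]
tool_rot: [3.141, -0.0, 2.021]
contact_force: [-2.6, 0.1, 8.2]
opening: 0.0005
grip_force: 3.8
```

Request:
step_arm --increments '[{"delta_pos":[0,0,0.15],"dr":[0,0,0],"fingers":1},{"delta_pos":[0,0,0.3],"dr":[0,0,0],"fingers":1},{"delta_pos":[0,0,0.4],"dr":[0,0,0],"fingers":1},{"delta_pos":[0,0,0.45],"dr":[0,0,0],"fingers":1},{"delta_pos":[0,0,0.45],"dr":[0,0,0],"fingers":1}]'

```text
time: 3.32
tool_pos: [0.4652, 0.228, 0.0229]
tool_rot: [3.14, 0.0, 2.021]
contact_force: [-6.3, -0.8, 20.6]
opening: 0.0004
grip_force: 10.3
```

Force has risen to 20 N, so the lever is on its stop. I'll retract straight up and plan the probe approach.

Request:
step_arm --increments '[{"delta_pos":[0,0,0],"dr":[0,0,0],"fingers":1},{"delta_pos":[0,0,-1.5],"dr":[0,0,0],"fingers":1},{"delta_pos":[0,0,-5],"dr":[0,0,0],"fingers":1},{"delta_pos":[0,0,-11],"dr":[0,0,0],"fingers":1},{"delta_pos":[0,0,-17],"dr":[0,0,0],"fingers":1}]'

```text
time: 3.95
tool_pos: [0.4647, 0.2276, 0.1925]
tool_rot: [3.142, -0.0, 2.021]
contact_force: [0.3, 0.9, 0.5]
opening: 0.0007
grip_force: 0.0
```

```bash
python3 - <<'E'
from h import *
go([.599,.003,.26],[np.pi,0,np.pi/2+.0])
E
```

```text
cm [-26.06   2.33  -6.75] deg [ 0.  -0.  25.8]
```

Request:
step_arm --increments '[{"delta_pos":[-3,0.2,-5],"dr":[0,0,6],"fingers":-1},{"delta_pos":[-9,0.7,-6.7],"dr":[0,0,12],"fingers":-1},{"delta_pos":[-15,1.3,-6.7],"dr":[0,0,18],"fingers":-1},{"delta_pos":[-21,1.9,-6.7],"dr":[0,0,24],"fingers":-1},{"delta_pos":[-26.1,2.3,-6.7],"dr":[0,0,25.8],"fingers":-1}]'

```text
time: 4.58
tool_pos: [0.6001, 0.0005, 0.2578]
tool_rot: [3.141, 0.0, 1.568]
contact_force: [0.2, 0.3, 0.7]
opening: 0.0459
grip_force: 0.0
```

Request:
step_arm --increments '[{"delta_pos":[0,0,0],"dr":[0,0,0],"fingers":-1},{"delta_pos":[0,0,0],"dr":[0,0,0],"fingers":-1},{"delta_pos":[0,0,0],"dr":[0,0,0],"fingers":-1},{"delta_pos":[0,0,0],"dr":[0,0,0],"fingers":-1},{"delta_pos":[0,0,0],"dr":[0,0,0],"fingers":-1}]'

```text
time: 5.2
tool_pos: [0.599, 0.0032, 0.2579]
tool_rot: [3.141, -0.0, 1.571]
contact_force: [0.3, -0.9, -0.5]
opening: 0.0912
grip_force: 0.0
```

```bash
python3 - <<'E'
from h import *
import cv2
p=viewer.camera_params("wrist");w=viewer.read_camera("wrist")[:,:,::-1]
print(p["K"],p["T"])
cv2.imwrite("pics/w2.png",w)
s=robot.observe(); print(s["tool_pos"],s["opening"])
go([.599,.003,.121],[np.pi,0,np.pi/2])
def proj(P):
    c=np.linalg.inv(p["T"])@np.append(P,1);c=c[:3];th=np.arctan2(np.hypot(*c[:2]),c[2]);f=p["K"][0,0]
    return p["K"][:2,2]+f*th*c[:2]/np.hypot(*c[:2])
for z in(.18,.085,.012): print(z,proj([.599,.003,z]))
print("plate",proj([.5413,-.2835,.045]))
E
```

```text
[[371.64829954   0.         318.43751868]
 [  0.         371.64829954 239.17070422]
 [  0.           0.           1.        ]] [[ 9.99998720e-01  1.25724896e-03  9.89528697e-04  5.99505194e-01]
 [ 1.47705490e-03 -9.63154692e-01 -2.68943966e-01  7.53011785e-02]
 [ 6.14939686e-04  2.68945084e-01 -9.63155317e-01  4.16056538e-01]
 [ 0.00000000e+00  0.00000000e+00  0.00000000e+00  1.00000000e+00]]
[0.59906282 0.0029983  0.25783299] 0.09135229543286899
cm [-0.000e+00 -1.000e-02  1.368e+01] deg [ 0. -0.  0.]
0.18 [317.29761103 248.4302251 ]
0.085 [317.54254772 217.88250261]
0.012 [317.65727194 203.77679705]
plate [274.37881497 422.77385721]
```

View pics/w2.png

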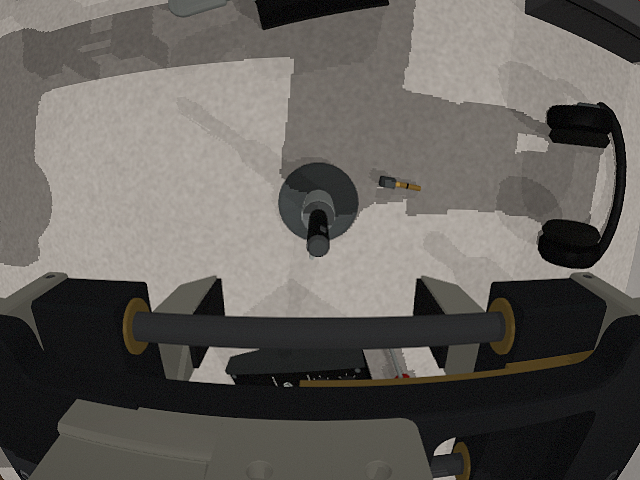

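The probe's top is at (318,245) against a predicted (317,248), and the foot is at (318,201) against 204. That puts the probe at about y = 0.005, so I'll descend with a 2 mm shift and close.

Request:
step_arm --increments '[{"delta_pos":[0.2,0,3],"dr":[0,0,0],"fingers":-1},{"delta_pos":[0.2,0,7],"dr":[0,0,0],"fingers":-1},{"delta_pos":[0.2,0,10],"dr":[0,0,0],"fingers":-1},{"delta_pos":[0.2,0,12.5],"dr":[0,0,0],"fingers":-1},{"delta_pos":[0.2,0,13.5],"dr":[0,0,0],"fingers":-1}]'

```text
time: 5.88
tool_pos: [0.5985, 0.0047, 0.1212]
tool_rot: [-3.139, -0.0, 1.57]
contact_force: [0.2, -0.6, 0.8]
opening: 0.0921
grip_force: 0.0
```

Request:
step_arm --increments '[{"delta_pos":[0,0,0],"dr":[0,0,0],"fingers":0.4},{"delta_pos":[0,0,0],"dr":[0,0,0],"fingers":0.6},{"delta_pos":[0,0,0],"dr":[0,0,0],"fingers":1},{"delta_pos":[0,0,0],"dr":[0,0,0],"fingers":1},{"delta_pos":[0,0,0],"dr":[0,0,0],"fingers":1}]' --newtons 20

```text
time: 6.5
tool_pos: [0.5993, 0.0044, 0.1229]
tool_rot: [3.141, -0.0, 1.57]
contact_force: [0.7, 0.1, -0.7]
opening: 0.0464
grip_force: 0.0
```

Request:
step_arm --increments '[{"delta_pos":[0,0,0],"dr":[0,0,0],"fingers":1},{"delta_pos":[0,0,0],"dr":[0,0,0],"fingers":1},{"delta_pos":[0,0,0],"dr":[0,0,0],"fingers":1},{"delta_pos":[0,0,0],"dr":[0,0,0],"fingers":1},{"delta_pos":[0,0,0],"dr":[0,0,0],"fingers":1}]'

```text
time: 7.12
tool_pos: [0.5991, 0.0045, 0.1226]
tool_rot: [-3.141, -0.0, 1.57]
contact_force: [0.4, -0.8, -1.1]
opening: 0.0158
grip_force: 20.0
```

Request:
step_arm --increments '[{"delta_pos":[0,0,-1],"dr":[0,0,0],"fingers":1},{"delta_pos":[0,0,-3.5],"dr":[0,0,0],"fingers":1},{"delta_pos":[0,0,-7],"dr":[0,0,0],"fingers":1},{"delta_pos":[0,0,-10],"dr":[0,0,0],"fingers":1},{"delta_pos":[0,0,-12],"dr":[0,0,0],"fingers":1}]' --newtons 30

```text
time: 7.75
tool_pos: [0.5996, 0.0044, 0.2452]
tool_rot: [3.139, 0.0, 1.57]
contact_force: [0.4, 0.5, -1.6]
opening: 0.0151
grip_force: 30.0
```

```bash
cat >> h.py <<'E'
def target(plate,yaw,gap,L=.1086,a=np.radians(18)):
    n=np.array([-np.sin(a)*np.cos(yaw),-np.sin(a)*np.sin(yaw),np.cos(a)])
    y=np.array([np.cos(a)*np.cos(yaw),np.cos(a)*np.sin(yaw),np.sin(a)])  # up-slope = tool y
    Rm=np.column_stack([np.cross(y,-n),y,-n])
    return np.array(plate)+n*(L+gap),R.from_matrix(Rm)
E
python3 - <<'E'
from h import *
p,r=target([.5413,-.2835,.045],.31,.05); print(p); go(p,r)
E
```

```text
[ 0.49462604 -0.29845095  0.19583756]
cm [-30.29 -10.49   4.91] deg [-17.7   2.8 -17.7]
```

Request:
step_arm --increments '[{"delta_pos":[-5,-3,0],"dr":[0,0,0],"fingers":1},{"delta_pos":[-10.5,-6,0],"dr":[-5,0.8,-5],"fingers":1},{"delta_pos":[-16.5,-9,0],"dr":[-11,1.7,-11],"fingers":1},{"delta_pos":[-22.5,-10.5,0],"dr":[-17.7,2.8,-17.7],"fingers":1},{"delta_pos":[-28,-10.5,2],"dr":[-17.7,2.8,-17.7],"fingers":1}]'

```text
time: 8.38
tool_pos: [0.4962, -0.2518, 0.2305]
tool_rot: [2.826, 0.004, 1.884]
contact_force: [0.9, -0.7, -0.7]
opening: 0.0157
grip_force: 30.0
```

Request:
step_arm --increments '[{"delta_pos":[0,0,0],"dr":[0,0,0],"fingers":1},{"delta_pos":[0,0,0],"dr":[0,0,0],"fingers":1},{"delta_pos":[0,0,0],"dr":[0,0,0],"fingers":1},{"delta_pos":[0,0,0],"dr":[0,0,0],"fingers":1},{"delta_pos":[0,0,0],"dr":[0,0,0],"fingers":1}]'

```text
time: 9.0
tool_pos: [0.4972, -0.2495, 0.2285]
tool_rot: [2.83, -0.0, 1.883]
contact_force: [-0.0, 1.7, -0.4]
opening: 0.0157
grip_force: 30.0
```

```bash
python3 - <<'E'
from h import *
s=robot.observe(); print(s["tool_pos"],s["opening"],s["contact_force"])
p,r=target([.5413,-.2835,.045],.31,.025); print(p); go(p,r)
E
```

```text
[ 0.49715761 -0.24950754  0.22848926] 0.01573031920114512 [-0.04616213  1.71775846 -0.44872471]
[ 0.50198322 -0.29609425  0.17206115]
cm [-4.58 -2.66  5.07] deg [-0.1 -0.   0.1]
```

Request:
step_arm --increments '[{"delta_pos":[-2,-1.3,1],"dr":[0,0,0],"fingers":1},{"delta_pos":[-4,-2.5,2.5],"dr":[0,0,0],"fingers":1},{"delta_pos":[-4.6,-2.65,4],"dr":[0,0,0],"fingers":1},{"delta_pos":[-4.6,-2.65,5],"dr":[0,0,0],"fingers":1},{"delta_pos":[-4.6,-2.65,5],"dr":[0,0,0],"fingers":1}]'

```text
time: 9.62
tool_pos: [0.5015, -0.2959, 0.1718]
tool_rot: [2.831, -0.002, 1.883]
contact_force: [-0.9, 0.6, -0.5]
opening: 0.0154
grip_force: 30.0
```

```bash
cat >> h.py <<'E'
def look(name):
    import cv2
    s=robot.observe(); M=R.from_euler("xyz",s["tool_rot"]).as_matrix()
    tip=s["tool_pos"]+M[:,2]*.1086
    pw=viewer.camera_params("wrist")
    t,sc,w=[viewer.read_camera(n)[:,:,::-1] for n in("top","scene","wrist")]
    c=lambda im,x,y:cv2.resize(im[y:y+75,x:x+100],(400,300),interpolation=cv2.INTER_CUBIC)
    cv2.imwrite(name,np.vstack([np.hstack([c(t,400,230),c(sc,180,130)]),np.hstack([cv2.resize(w,(400,300)),cv2.resize(w[150:350,200:467],(400,300))])]))
    def pj(cam,P):
        p=viewer.camera_params(cam);q=np.linalg.inv(p["T"])@np.append(P,1);q=p["K"]@(q[:3]/q[2]);return q[:2]
    print("tip",tip,s["contact_force"])
    for n,P in(("tip",tip),("plate",[.5413,-.2835,.045])):
        print(n,"top",(pj("top",P)-[400,230])*4,"scene",(pj("scene",P)-[180,130])*4)
E
python3 - <<'E'
from h import *
look("pics/l1.png")
E
```

```text
tip [ 0.53303822 -0.28551412  0.06839549] [-0.91231925  0.60006522 -0.53157915]
tip top [191.26080084 172.99684933] scene [181.32945311  89.33074901]
plate top [177.27593314 165.34213365] scene [180.84513534 132.49860218]
```

View pics/l1.png

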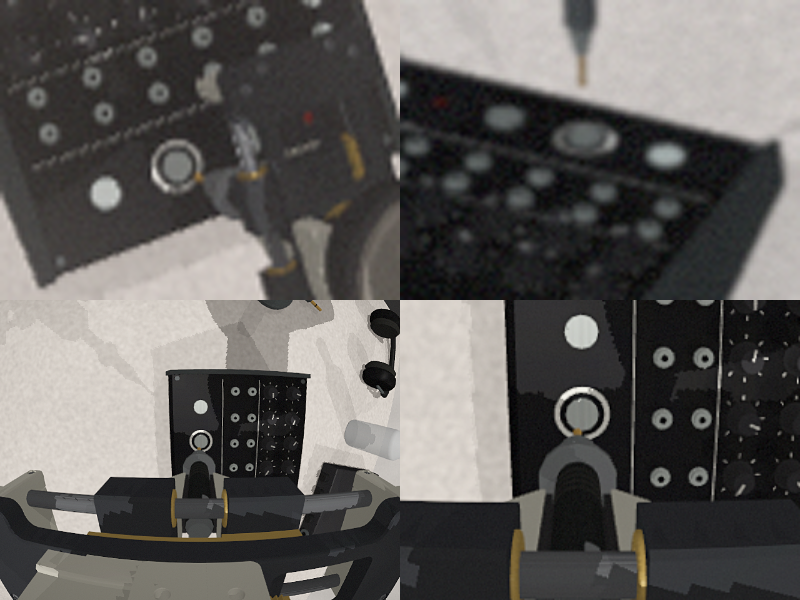

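The top view (crop pixels) has the plate at (177,166) and the tip at about (200,177). In the scene view the plate is at (185,138) and the tip at (183,85). In the wrist crop the plate is at (181,112), the tip at (177,132), and the panel rows are parallel to the image axes, so the yaw is right. Next I'll triangulate both points.

```bash
cat > tri.py <<'E'
from h import *
from scipy.optimize import least_squares
P={n:viewer.camera_params(n) for n in("top","scene","wrist")}
def pj(n,X):
    K=P[n]["K"];c=(np.linalg.inv(P[n]["T"])@np.append(X,1))[:3]
    if n=="wrist":
        r=np.hypot(*c[:2]);return K[:2,2]+K[0,0]*np.arctan2(r,c[2])*c[:2]/r
    return (K@(c/c[2]))[:2]
def tri(o,cams=None):
    px={"top":np.array(o[0])/4+[400,230],"scene":np.array(o[1])/4+[180,130],"wrist":np.array(o[2])/1.5+[200,150]}
    f=lambda X:np.concatenate([pj(n,X)-px[n] for n in cams or px])
    r=least_squares(f,[.54,-.28,.05]);return r.x,r.fun
E
python3 - <<'E'
from tri import *
np.set_printoptions(precision=4,suppress=True)
a=[(200,177),(183,85),(177,132)];b=[(177,166),(185,138),(181,112)]
for c in(None,("top","scene"),("top","wrist"),("scene","wrist")):
    t,e1=tri(a,c);p,e2=tri(b,c);print(c,t,p,"tip->plate",p-t); print("  ",e1,e2)
    M=R.from_euler("xyz",robot.observe()["tool_rot"]);print("   tool cm",M.inv().apply(p-t)*100)
E
```

```text
None [ 0.5328 -0.2874  0.0723] [ 0.5426 -0.2813  0.0447] tip->plate [ 0.0099  0.0061 -0.0275]
   [-0.9381 -1.1912 -1.3468 -0.7411 -0.5566 -0.3695] [-0.9619 -0.6899 -0.6595 -0.4328 -0.3657 -0.047 ]
   tool cm [0.2812 0.2258 2.9654]
('top', 'scene') [ 0.5299 -0.2893  0.0669] [ 0.5408 -0.2833  0.0408] tip->plate [ 0.011  0.006 -0.026]
   [-0.5472  0.4461 -0.6198 -0.1061] [-0.4159  0.3363 -0.466  -0.0798]
   tool cm [0.2387 0.3699 2.8551]
('top', 'wrist') [ 0.5277 -0.2851  0.0866] [ 0.5389 -0.2799  0.0553] tip->plate [ 0.0112  0.0052 -0.0313]
   [-0.2943  0.1063  0.0039  0.1002] [-0.4089  0.2048  0.024   0.1578]
   tool cm [0.1506 0.2078 3.3544]
('scene', 'wrist') [ 0.5333 -0.2873  0.0717] [ 0.543  -0.2811  0.0443] tip->plate [ 0.0097  0.0062 -0.0274]
   [-1.4298 -0.3851 -0.1718 -0.5291] [-0.6741 -0.1586 -0.0899 -0.2665]
   tool cm [0.2942 0.2202 2.9476]
```

Request:
step_arm --increments '[{"delta_pos":[0.25,0.25,0],"dr":[0,0,0],"fingers":1},{"delta_pos":[0.25,0.25,0.6],"dr":[0,0,0],"fingers":1},{"delta_pos":[0.25,0.25,1.2],"dr":[0,0,0],"fingers":1},{"delta_pos":[0.25,0.25,1.9],"dr":[0,0,0],"fingers":1},{"delta_pos":[0.25,0.25,1.9],"dr":[0,0,0],"fingers":1}]'

```text
time: 10.4
tool_pos: [0.5083, -0.2919, 0.1543]
tool_rot: [2.831, -0.002, 1.882]
contact_force: [0.9, 0.7, -1.3]
opening: 0.0153
grip_force: 30.0
```

```bash
python3 - <<'E'
from h import *
look("pics/l2.png")
f=[]
for i in range(8): viewer.read_camera("wrist"); f.append(robot.observe()["contact_force"])
print(np.mean(f,0),np.std(f,0))
E
```

```text
tip [ 0.53981684 -0.28159229  0.05088871] [ 0.88674183  0.69397106 -1.3075232 ]
tip top [176.43999403 166.34955064] scene [183.69009014 124.48966708]
plate top [177.27593314 165.34213365] scene [180.84513534 132.49860218]
[-0.15086437  0.01165097 -0.81343161] [0.55640639 0.26523292 0.47796571]
```

View pics/l2.png

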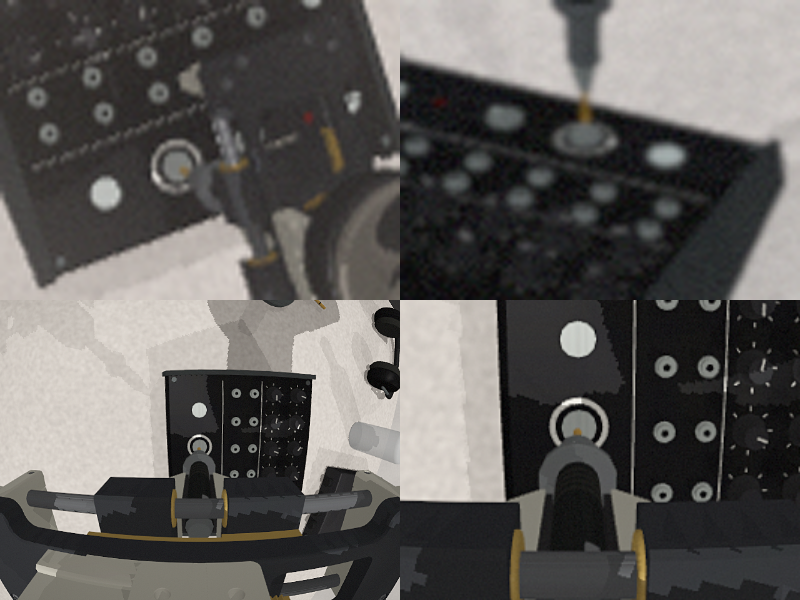

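Now in the top view the tip is at about (183,172) and the plate at (177,166). In the scene the tip is at (186,125) over the plate at (185,138). In the wrist crop they're at (177,131) and (178,125).

```bash
python3 - <<'E'
from tri import *
np.set_printoptions(precision=4,suppress=True)
a=[(183,171),(186,125),(177,131)];b=[(177,166),(185,138),(178,125)]
for c in(None,("top","scene"),("top","wrist"),("scene","wrist")):
    t,e1=tri(a,c);p,e2=tri(b,c)
    M=R.from_euler("xyz",robot.observe()["tool_rot"]);print(t,p,"   tool cm",M.inv().apply(p-t)*100)
E
```

```text
[ 0.5401 -0.2828  0.0522] [ 0.5427 -0.2811  0.045 ]    tool cm [0.0788 0.0664 0.783 ]
[ 0.5369 -0.2851  0.046 ] [ 0.5408 -0.2833  0.0408]    tool cm [0.0585 0.2488 0.626 ]
[ 0.534  -0.2801  0.0691] [ 0.5388 -0.2795  0.0559]    tool cm [-0.0856  0.0484  1.394 ]
[ 0.5406 -0.2827  0.0516] [ 0.5431 -0.281   0.0446]    tool cm [0.0923 0.0557 0.7558]
```

Request:
step_arm --increments '[{"delta_pos":[0.07,0.1,0.2],"dr":[0,0,0],"fingers":1},{"delta_pos":[0.07,0.1,0.4],"dr":[0,0,0],"fingers":1},{"delta_pos":[0.07,0.1,0.6],"dr":[0,0,0],"fingers":1},{"delta_pos":[0.07,0.1,0.8],"dr":[0,0,0],"fingers":1},{"delta_pos":[0.07,0.1,0.9],"dr":[0,0,0],"fingers":1}]'

```text
time: 11.58
tool_pos: [0.5118, -0.2905, 0.1469]
tool_rot: [2.83, -0.0, 1.882]
contact_force: [0.2, 0.7, 0.7]
opening: 0.0156
grip_force: 30.0
```

```bash
cat >> h.py <<'E'
def force(n=14):
    f=[]
    for i in range(n): viewer.read_camera("wrist"); f.append(robot.observe()["contact_force"])
    print(np.mean(f,0),np.std(f,0)/n**.5, "axial",-np.mean(f,0)@R.from_euler("xyz",robot.observe()["tool_rot"]).as_matrix()[:,2], robot.observe()["time"])
E
python3 -c "
from h import *
force()"
```

```text
[-0.61578542  0.0495401   0.28346676] [0.11067931 0.12012639 0.13305734] axial 0.44481701034213783 12.275
```

Request:
step_arm --increments '[{"delta_pos":[0,0,0.05],"dr":[0,0,0],"fingers":1},{"delta_pos":[0,0,0.1],"dr":[0,0,0],"fingers":1},{"delta_pos":[0,0,0.15],"dr":[0,0,0],"fingers":1},{"delta_pos":[0,0,0.2],"dr":[0,0,0],"fingers":1},{"delta_pos":[0,0,0.2],"dr":[0,0,0],"fingers":1}]'

```text
time: 12.9
tool_pos: [0.5124, -0.2903, 0.145]
tool_rot: [2.83, -0.0, 1.882]
contact_force: [-0.9, -0.2, 0.1]
opening: 0.0152
grip_force: 30.0
```

```bash
python3 -c "
from h import *
force(20); look('pics/l3.png')"
```

```text
[-0.79476113 -0.03076362  0.77892902] [0.12720891 0.07778434 0.11238448] axial 0.9762273650642882 13.9
tip [ 0.54405479 -0.28009784  0.0416911 ] [-1.16045225  0.04818688  0.74621836]
tip top [169.716679   161.74382259] scene [183.20071753 143.00180555]
plate top [177.27593314 165.34213365] scene [180.84513534 132.49860218]
```

View pics/l3.png

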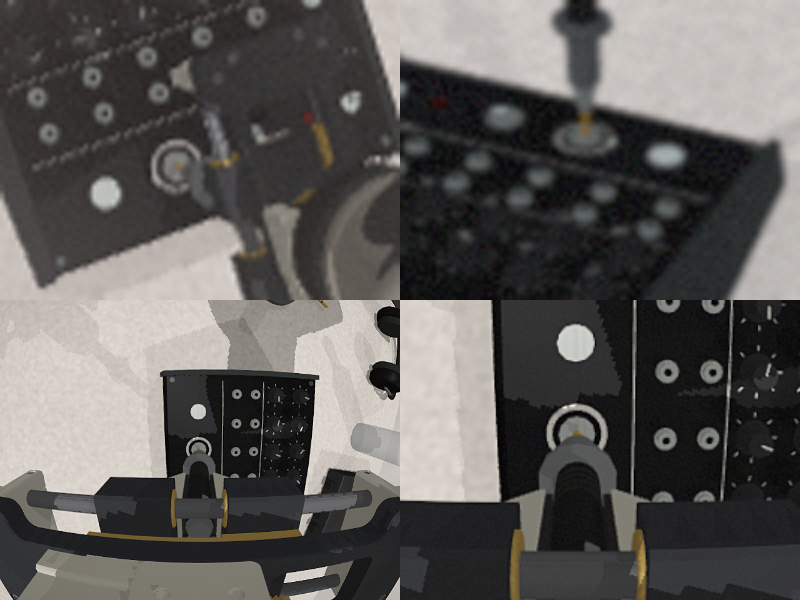

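The tip sits on the plate in all three views: top (177,168) against plate (177,166), and scene (185,133) against (185,138). The push is about 1.7 N, which means about 3.5 mm of tip travel. I'm handing it in.

```bash
python3 -c "
from h import *
print(robot.hand_in())"
```

```text
the job is handed in; nothing more can be done
None
```

I pressed the pedal to its stop and let it back up, lifted the tracer out, and handed in with its tip held on the middle of the ringed plate. The push was about 1.7 N, roughly 3.5 mm of tip travel, square to the panel as measured; the hand-in gave no verdict.

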